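# Rock the diverter gate and feed the grinding balls to the other tray

### The job

The blue seesaw gate of the ball sorter leans to one side: press down the orange pad at its raised end so that it rocks over its pivot to the other side. Then push the red stop slide open, to the left, so that all three white balls roll down the other chute into the tray on that side. Use the fingertips only: do not touch the balls, pick nothing up, leave the trays and the things around where they stand, and finish clear.

Things in the scene. Friction and masses are not known exactly. Their poses are not given: they have to be found in the camera images.
- sorter: Grey/aluminium ball sorter, fixed, 366 mm wide (y). Origin on the bench under the gate's pivot; x to its back, y to its left, z up. Feed chute from the back at y = 0, 30 mm wide: mouth at x = 23 mm, rear end x = 119 mm, wall tops 170 to 192 mm high. Side chutes at y = +-84 to +-183 mm, 62 mm wide, walls 109 mm high (end plates 129 mm), each ending above a tray.
- gate (a joint): Tilt (rad) of the blue seesaw trough, 200 mm long, about a pivot along sorter x, 85 mm up. Top-heavy: it falls to the side it leans to and rests at +0.26 or -0.26 (starts at one of them, or still falling to it in the first second). Positive: left (+y) end up, balls run right; negative: right end up, balls run left. Pressing the raised pad down (under 5 N) rocks it; past the middle it falls over by itself and stays.
- pad_left (a point): Top centre of the orange pad, 44 (x) x 32 (y) x 6 mm, on the operator's side of the gate's left (+y) end. The gate's front wall is 24 mm behind this point and 14 mm higher. In the gate's frame 50 mm in front of, 83 mm left of and 44 mm above the pivot: 149 mm above the bench raised, 106 mm down; going down it also moves 23 mm outward, to the mirror image of the other pad's place.
- pad_right (a point): The same point of the pad of the right (-y) end.
- stop (a joint): Travel of the red stop slide in the feed chute, m: 0 = shut, balls held back; slides only to the sorter's +y (left), up to 0.040. The balls run once it passes about 0.027. It needs under 5 N and stays where it is left.
- stop_knob (a point): Top centre of the stop slide's red upright peg, 12 mm thick with a 15 mm head, rising 36 mm above the slide's blade (4 x 29 mm). The point is 217 mm above the bench, at sorter x = 39 mm, y = 0 when shut. Free air round the peg above the chute walls.
- tray_left: Brown wooden tray, loose, under the left side chute, 88 x 118 x 66 mm (x, y, z), walls 7 mm, inner floor 6 mm up, open top; origin under its centre; its long side (own y) lies along the sorter's x.
- tray_right: The same kind of tray, under the right side chute.
- specimen_cup: Bystander: blue-lidded cup, 65 mm wide, 65 mm high, origin under its centre.
- amber_vial: Bystander: small amber vial with white cap, 22 mm wide, 58 mm high, origin under its centre.
- saline_bottle: Bystander: small white bottle with blue cap, 34 mm wide, 61 mm high, origin under its centre.
- thermo_logger: Bystander: white upright data logger, 40 x 50 x 134 mm, origin under its centre.
- ball_0_center (a point): Centre of a white ceramic grinding ball, 20 mm in diameter, 25 g; number 0 of the queue behind the stop (0 is first).
- ball_0: The same ball as a body (its axes turn as it rolls).
- ball_1_center (a point): Centre of a white ceramic grinding ball, 20 mm in diameter, 25 g; number 1 of the queue behind the stop (0 is first).
- ball_1: The same ball as a body (its axes turn as it rolls).
- ball_2_center (a point): Centre of a white ceramic grinding ball, 20 mm in diameter, 25 g; number 2 of the queue behind the stop (0 is first).
- ball_2: The same ball as a body (its axes turn as it rolls).

How it is judged:
By the outcome, as a careful person would: the job done as asked, in the order asked, and still so for the second after the job is handed in, with the robot touching nothing.
It also fails if it takes over 45 s, if anything falls off the work surface, if the arm or the gripper's body presses on something with over 40 N, if the wrist force passes 120 N, or if a joint passes its speed limit or range.

### The arm

A 7-joint arm with a two-finger parallel gripper is mounted at the origin on a cart in front of the work surface, level with it; the furniture and walls round the work are solid. World frame = base frame: x ahead of the robot, y to its left, z up, the work surface at z = 0. Lengths are in m, angles in rad, forces in N, time in s.
With the tool pointing down it reaches from about 0.4 to 0.85 m from the base axis. Payload 10.4 kg.
Tool frame: the origin (TCP) lies between the finger pads; the fingertips stand 11 mm ahead of it and the grasp point (between the pads) lies 8 mm behind it (tip_reach is the distance from the TCP to the fingertips, in m); z points along the fingers, y is the line along which they close (so a half turn about z gives the same grasp; the last joint's range is limited). The gripper opens to 85 mm and grips with 20 to 120 N. Pads are 22 mm wide; open, the fingers measure 114 mm over their backs; the gripper's body (76 mm by 85 mm) begins 54 mm behind the grasp point. The pads swing forward as they close: fully open they stand 13 mm farther back than shut.
Start: joints at [-1.204, 0.332, -0.065, 1.46, 0.022, 1.35, -0.088], TCP at [0.237, 0.578, 0.242] pointing down, gripper open.
Joint ranges: [-2.6, 2.6], [-0.5, 2.12], [-1.47, 1.34], [0.16, 2.42], [-1.27, 4.41], [0.06, 2.06], [-2.6, 2.6]. Speed limits (rad/s): [2.22, 2.22, 2.79, 2.79, 3.14, 3.14, 3.14].

### API

Orientations are given as a unit quaternion [x, y, z, w].
In Python, from workcell import * gives the robot as it stands.
- The arm moves only by the shell command python3 -m inch 'ROWS' [OPENING] [FORCE]. ROWS is JSON, a list of rows, each an object with "slide": the shift along the world's x, y, z in m, a list of three; "yaw": the turn about the world's z in rad. A call has 1 to 20 rows; each row is the pose to reach, as a shift and turn from the pose commanded when the call began; what a row does not reach only later rows make up. A row lasts 1/12 s, in which the tool goes at most 41.7 mm and 7.16 degrees, less where a joint would pass 70% of its speed; a pose out of reach is approached as far as the arm can. A call with a gripper value outside its range is refused whole. OPENING is the closure in counts, from 0 (fully open) to 255 (shut), set as the call begins (- or left out, the last holds). The fingers move at their own pace and stop on an object; FORCE is the grip in N (left out, the last holds). Time passes only in rows, so rows that repeat a pose let the fingers close. It gives the time, the measured TCP pose, the force, the opening and the grip force at its end, in the units of the state.
- get_obs(): the state, without advancing time (a new reading comes with each control period).
- camera(name): name is "scene" or "top" or "wrist"; returns a dict with "frame" (420x560x3 uint8, red, green, blue), "fx", "fy", "cx", "cy" (pixels), "k1" (the pictures are not rectified: a ray, as slopes to the right and down, at radius r is drawn at 1 + k1 r^2 times it, then the intrinsics apply), "extrinsics" (4x4, takes a point from world to camera coordinates). Camera axes: x right, y down, z forward; pixel columns grow to the right and rows downward; lengths in m; the calibration is good to about 2 mm. A picture is of the moment at which its call begins. There is no depth.
- hand_in(): hands the job in; it is judged then, once.
The state is a dict: "clock": time; "joint_pos": joint angles; "joint_velocities": joint speeds; "tau": joint torques, N m; "position": TCP position; "ee_rot": TCP orientation; "ft_force": force on the tool from outside, world axes, zero at the start; "torque": the same for the moment, N m; "grip_width": opening from 0.0 (shut) to 1.0 (fully open); "grasp_force": force on a finger pad.
Only numpy, scipy, OpenCV 4.12 (cv2) and the standard library are available. Lean on these libraries where they do the work, as an engineer would, in place of code of your own. Each camera call takes 0.05 s, during which the arm holds its last target. There are 200 camera calls.

## Working session

There is one attempt and no reset: what is moved stays moved. The work goes in short steps, Python scripts to look and compute and a shell command to move; the robot and the scene stay as the last step left them, time stands still between calls to the robot, and variables do not carry over. Pictures are saved under pics/ and viewed, at most 10 in all, crops included, and the job is handed in when it is done.

```bash
mkdir -p pics
cat > h.py <<'E'
from workcell import *
import numpy as np, cv2, pickle
def snap(n,tag):
    c=camera(n); cv2.imwrite(f'pics/{tag}.png',c['frame'][:,:,::-1]); pickle.dump(c,open(f'pics/{tag}.pkl','wb')); return c
def ray(c,u,v):
    c=pickle.load(open(f'pics/{c}.pkl','rb')) if isinstance(c,str) else c
    x,y=(u-c['cx'])/c['fx'],(v-c['cy'])/c['fy']; a,b=x,y
    for _ in range(20):
        s=1+c['k1']*(a*a+b*b); a,b=x/s,y/s
    E=np.array(c['extrinsics']);R,t=E[:3,:3],E[:3,3]
    return -R.T@t, R.T@np.array([a,b,1])
def atz(c,u,v,z):
    o,d=ray(c,u,v); return o+d*(z-o[2])/d[2]
def proj(c,P):
    c=pickle.load(open(f'pics/{c}.pkl','rb')) if isinstance(c,str) else c
    E=np.array(c['extrinsics']);p=E[:3,:3]@np.array(P)+E[:3,3];a,b=p[0]/p[2],p[1]/p[2];s=1+c['k1']*(a*a+b*b)
    return np.array([c['fx']*a*s+c['cx'],c['fy']*b*s+c['cy']])
E
python3 -c "
from h import *
for n in ['scene','top']: 
  c=snap(n,n+'0'); print(n,c['fx'],c['k1'],ray(c,280,210))
o=get_obs();print(o['clock'],o['position'],o['ee_rot'],o['ft_force'])
a=[cv2.imread(f'pics/{n}0.png') for n in ['scene','top']]
"
```

```text
scene 401.131243125005 -0.1035864526680687 (array([-0.25166716,  0.34959151,  1.1556578 ]), array([ 0.58293888, -0.31590899, -0.74869589]))
top 481.71270619096373 -0.03332738714705434 (array([ 0.42361113, -0.04549728,  1.47611997]), array([ 0.07496795,  0.01169752, -0.99719717]))
0.1 [0.23735275 0.57781633 0.2416018 ] [ 1.93668911e-01  9.81066740e-01 -6.26234878e-04 -1.12300710e-04] [0.19955162 1.18052839 0.38805852]
```

View pics/scene0.png

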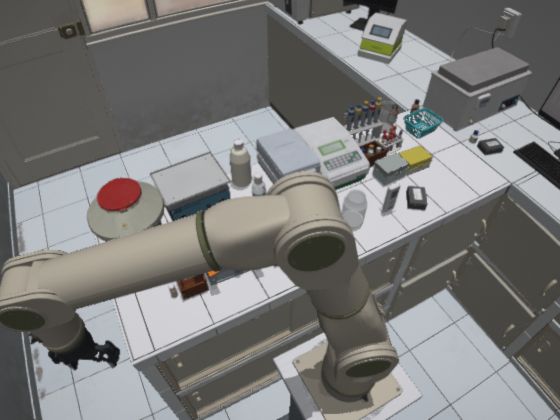

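View pics/top0.png

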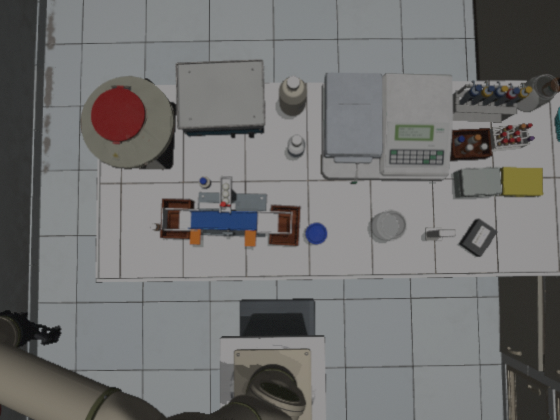

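The scene view is blocked by the arm. The top view shows the sorter near (225,220), its pads near (196,237) and (250,239), and the stop near (226,203). I'll enlarge that area.

```bash
python3 -c "
from h import *
a=cv2.imread('pics/top0.png')[165:265,145:345]
cv2.imwrite('pics/c1.png',cv2.resize(a,None,fx=4,fy=4,interpolation=cv2.INTER_CUBIC))"
```

```text
(no output)
```

View pics/c1.png

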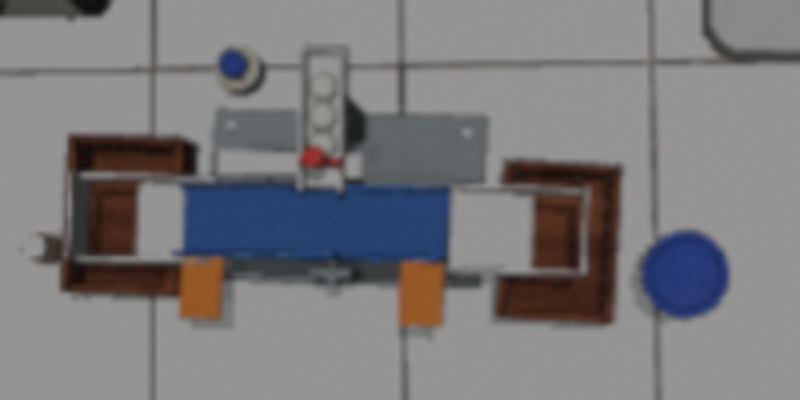

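Pads are at crop (202,288) and (421,293), the knob at (313,157), and the end plates at x 75 and 583. I'll fit the sorter pose under both tilt hypotheses.

```bash
cat > fit.py <<'E'
from h import *
from scipy.optimize import least_squares
def W(p,q):
    c,s=np.cos(p[2]),np.sin(p[2]); return [p[0]+c*q[0]-s*q[1],p[1]+s*q[0]+c*q[1],q[2]]
base=[((39,0,217),(313,157)),((-31,183,129),(75,260)),((31,183,129),(75,178)),((-31,-183,129),(582,273)),((31,-183,129),(585,190)),
((119,0,192),(326,47)),((23,0,170),(320,189))]
for h in ['left up','right up']:
    L,R=((69,149),(-91.5,106)) if h=='left up' else ((91.5,106),(-69,149))
    pts=base+[((-50,)+L,(202,288)),((-50,)+R,(421,293))]
    px=[(144.6+u/4,164.6+v/4) for _,(u,v) in pts]
    c=pickle.load(open('pics/top0.pkl','rb'))
    f=lambda p:np.concatenate([proj(c,W(p,np.array(q)/1000))-x for (q,_),x in zip(pts,px)])
    r=least_squares(f,[.5,.05,0],loss='soft_l1'); print(h,r.cost,r.x.round(4)); print(r.fun.reshape(-1,2).round(1).tolist())
    for n,q in [('knob',(39,0,217)),('L',(-50,)+L),('R',(-50,)+R)]: print(n,np.round(W(r.x,np.array(q)/1000),4))
E
python3 fit.py; python3 -c "
from h import *
for n,u,v,z in [('vial',38,248,.058),('cup',685,273,.065)]: print(n,atz('top0',144.6+u/4,164.6+v/4,z))"
```

```text
left up 18.841539592116767 [ 0.497   0.122  -0.0448]
[[-0.4, 0.2], [-3.0, -0.0], [-1.8, -1.6], [0.8, 0.9], [0.8, -0.4], [-1.2, -1.1], [-0.2, -0.5], [4.2, 1.0], [8.6, 1.8]]
knob [0.536  0.1203 0.217 ]
L [0.4501 0.1932 0.149 ]
R [0.4429 0.0329 0.106 ]
right up 6.872555157496892 [ 0.4969  0.1202 -0.0404]
[[0.2, 0.2], [-2.3, 0.3], [-1.3, -1.3], [1.5, 0.7], [1.4, -0.7], [-0.7, -1.1], [0.5, -0.5], [-0.3, 1.1], [0.3, 1.2]]
knob [0.5359 0.1186 0.217 ]
L [0.4507 0.2136 0.106 ]
R [0.4442 0.0533 0.149 ]
vial [0.4858621  0.34340296 0.058     ]
cup [ 0.46127068 -0.1330824   0.065     ]
```

Right end up fits well, with residuals around 1 px. I'll raise the arm, close the fingers and move above the right pad, turning the tool to line up with the sorter. I'll recheck the tilt there.

```bash
python3 -m inch '[{"slide":[0,0,0.03],"yaw":0.0},{"slide":[0.01,-0.02,0.06],"yaw":0.02},{"slide":[0.02,-0.05,0.06],"yaw":0.04},{"slide":[0.03,-0.08,0.06],"yaw":0.06},{"slide":[0.045,-0.11,0.06],"yaw":0.08},{"slide":[0.06,-0.14,0.06],"yaw":0.1},{"slide":[0.075,-0.17,0.06],"yaw":0.12},{"slide":[0.09,-0.2,0.06],"yaw":0.14},{"slide":[0.1,-0.23,0.06],"yaw":0.16},{"slide":[0.11,-0.26,0.06],"yaw":0.18},{"slide":[0.12,-0.29,0.06],"yaw":0.2},{"slide":[0.13,-0.32,0.06],"yaw":0.22},{"slide":[0.14,-0.35,0.06],"yaw":0.24},{"slide":[0.15,-0.38,0.06],"yaw":0.26},{"slide":[0.16,-0.41,0.06],"yaw":0.28},{"slide":[0.17,-0.44,0.06],"yaw":0.3},{"slide":[0.18,-0.47,0.06],"yaw":0.32},{"slide":[0.19,-0.5,0.06],"yaw":0.34},{"slide":[0.2,-0.525,0.06],"yaw":0.35},{"slide":[0.2,-0.525,0.06],"yaw":0.35}]' 255 30
python3 -c "
from h import *
snap('top','top1'); snap('wrist','w1')
a=cv2.imread('pics/w1.png');b=cv2.imread('pics/top1.png')[165:265,145:345]
b=cv2.resize(b,(560,280),interpolation=2)
cv2.imwrite('pics/c2.png',cv2.resize(np.vstack([a,b]),None,fx=.85,fy=.85))"
```

```text
clock: 1.77
position: [0.4386, 0.0478, 0.3024]
ee_rot: [0.023, 1.0, -0.0, 0.0]
ft_force: [0.4, -0.9, -0.8]
grip_width: 0.005
grasp_force: 0.0
```

View pics/c2.png

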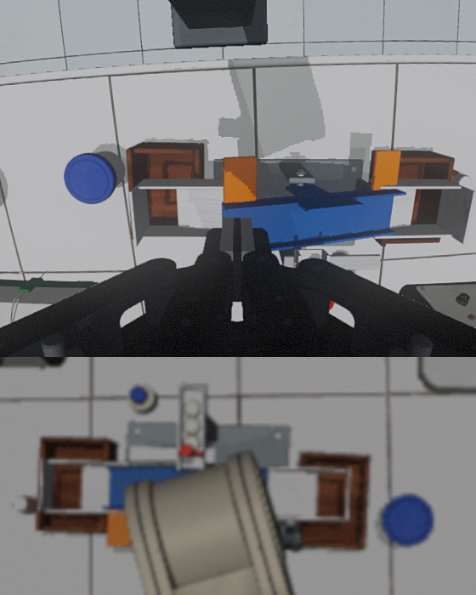

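The wrist view shows the right pad at c2 (240,178), standing raised, and the left pad low at (387,170). I'll check the pad positions from here.

```bash
python3 -c "
from h import *
for n,u,v in [('R',240,179),('L',387,170)]:
  for z in (.149,.106): print(n,z,atz('w1',u/.85,v/.85,z).round(4))
print('fit', proj('w1',[.4442,.0533,.149])*.85, proj('w1',[.4507,.2136,.106])*.85)"
```

```text
R 0.149 [0.4467 0.0527 0.149 ]
R 0.106 [0.4577 0.0527 0.106 ]
L 0.149 [0.4441 0.1921 0.149 ]
L 0.106 [0.4547 0.2131 0.106 ]
fit [240.5353411  176.41990745] [387.72525208 166.41460334]
```

The estimates agree within 3 mm. Now press, following the pad's outward arc, and lift straight off.

```bash
python3 -m inch '[{"slide":[0.002,0.001,-0.03],"yaw":0},{"slide":[0.002,0.002,-0.06],"yaw":0},{"slide":[0.002,0.002,-0.09],"yaw":0},{"slide":[0.002,0.002,-0.115],"yaw":0},{"slide":[0.002,0.002,-0.13],"yaw":0},{"slide":[0.002,0.002,-0.137],"yaw":0},{"slide":[0.002,0.001,-0.141],"yaw":0},{"slide":[0.002,-0.001,-0.145],"yaw":0},{"slide":[0.002,-0.003,-0.149],"yaw":0},{"slide":[0.002,-0.005,-0.153],"yaw":0},{"slide":[0.002,-0.008,-0.157],"yaw":0},{"slide":[0.002,-0.010,-0.161],"yaw":0},{"slide":[0.002,-0.012,-0.165],"yaw":0},{"slide":[0.002,-0.014,-0.169],"yaw":0},{"slide":[0.002,-0.016,-0.173],"yaw":0},{"slide":[0.002,-0.018,-0.176],"yaw":0},{"slide":[0.002,-0.018,-0.176],"yaw":0},{"slide":[0.002,-0.018,-0.176],"yaw":0}]'
python3 -m inch '[{"slide":[0,0,0.01],"yaw":0},{"slide":[0,0,0.03],"yaw":0},{"slide":[0,0,0.06],"yaw":0},{"slide":[0,0,0.09],"yaw":0},{"slide":[0,0,0.12],"yaw":0},{"slide":[0,0,0.15],"yaw":0},{"slide":[0,0,0.18],"yaw":0},{"slide":[-0.01,0,0.19],"yaw":0},{"slide":[-0.01,0,0.19],"yaw":0}]'
python3 -c "
from h import *
snap('wrist','w2'); snap('scene','s2')"
```

```text
clock: 3.37
position: [0.4394, 0.035, 0.1262]
ee_rot: [0.02, 1.0, -0.0, -0.0]
ft_force: [0.4, -0.5, 0.4]
grip_width: -0.002
grasp_force: 0.0
clock: 4.12
position: [0.4298, 0.0353, 0.3201]
ee_rot: [0.02, 1.0, 0.001, 0.003]
ft_force: [-0.6, 0.6, 0.1]
grip_width: -0.001
grasp_force: 0.0
```

View pics/w2.png

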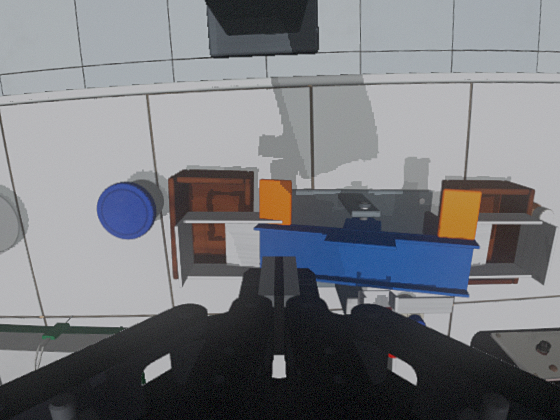

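The gate has rocked over: the left pad at (459,213) is now raised and the right at (275,200) is low. Next I move to the right of the knob and lower beside the peg, with the tips about 16 mm above the chute walls.

```bash
python3 -m inch '[{"slide":[0.02,0.008,0],"yaw":0},{"slide":[0.045,0.016,0],"yaw":0},{"slide":[0.07,0.024,0],"yaw":0},{"slide":[0.095,0.032,0],"yaw":0},{"slide":[0.106,0.037,-0.01],"yaw":0},{"slide":[0.106,0.037,-0.035],"yaw":0},{"slide":[0.106,0.037,-0.06],"yaw":0},{"slide":[0.106,0.037,-0.085],"yaw":0},{"slide":[0.106,0.037,-0.105],"yaw":0},{"slide":[0.106,0.037,-0.117],"yaw":0},{"slide":[0.106,0.037,-0.117],"yaw":0},{"slide":[0.106,0.037,-0.117],"yaw":0}]'
python3 -c "
from h import *
snap('wrist','w3'); snap('top','t3');snap('scene','s3')
a=cv2.imread('pics/w3.png');b=cv2.imread('pics/top0.png')
t=cv2.resize(cv2.imread('pics/t3.png')[165:265,160:300],(560,400))
cv2.imwrite('pics/c3.png',cv2.resize(np.vstack([a,t]),None,fx=.73,fy=.73))"
```

```text
clock: 5.22
position: [0.5353, 0.072, 0.199]
ee_rot: [0.02, 1.0, -0.0, -0.001]
ft_force: [-0.2, -0.1, 0.9]
grip_width: 0.0
grasp_force: 0.0
```

View pics/c3.png

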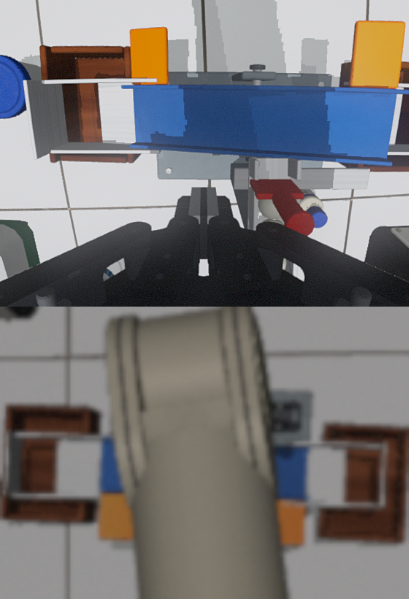

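The wrist view shows the red peg's head at c3 (298,222), image-right of the fingertips at (203,190). I'll check the head's position from here.

```bash
python3 -c "
from h import *
print(atz('w3',299/.73,223/.73,.217)); o=get_obs()['position']
print('tips',proj('w3',[o[0],o[1],o[2]-.011])*.73, proj('w3',[o[0],o[1]+.0145,o[2]-.011])*.73,proj('w3',[o[0]-.011,o[1],o[2]-.011])*.73)"
```

```text
[0.53598031 0.11675056 0.217     ]
tips [205.06859207 203.15749131] [230.56099348 202.17988122] [204.31059836 185.03899905]
```

The knob is confirmed at about (0.536, 0.117). I'll push left in a first stage and watch the force.

```bash
python3 -m inch '[{"slide":[0,0.006,0],"yaw":0},{"slide":[0,0.012,0],"yaw":0},{"slide":[0.001,0.016,0],"yaw":0},{"slide":[0.001,0.02,0],"yaw":0},{"slide":[0.001,0.024,0],"yaw":0},{"slide":[0.001,0.028,0],"yaw":0},{"slide":[0.001,0.032,0],"yaw":0},{"slide":[0.001,0.036,0],"yaw":0},{"slide":[0.002,0.04,0],"yaw":0},{"slide":[0.002,0.044,0],"yaw":0},{"slide":[0.002,0.048,0],"yaw":0},{"slide":[0.002,0.052,0],"yaw":0},{"slide":[0.002,0.056,0],"yaw":0},{"slide":[0.002,0.056,0],"yaw":0}]'
python3 -c "
from h import *
snap('wrist','w4')"
```

```text
clock: 6.53
position: [0.5374, 0.1293, 0.1993]
ee_rot: [0.019, 1.0, 0.0, -0.0]
ft_force: [0.8, 0.1, -0.8]
grip_width: 0.001
grasp_force: 0.0
```

View pics/w4.png

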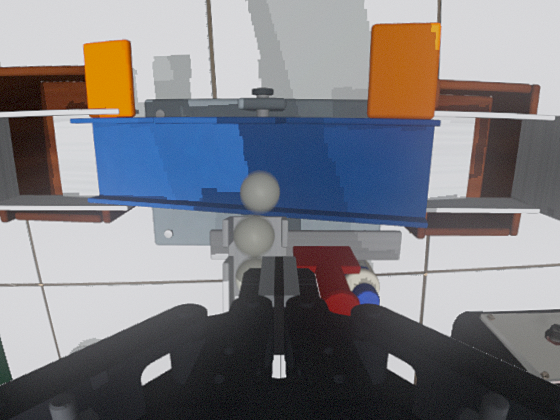

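The balls are running: one is on the gate at (260,190), the next is at the mouth, and the blade (edge at 295) is clear of the chute (240–285). I'll back off a touch, lift clear and let them roll.

```bash
python3 -m inch '[{"slide":[0,-0.002,0],"yaw":0},{"slide":[0,-0.005,0.002],"yaw":0},{"slide":[0,-0.006,0.015],"yaw":0},{"slide":[0,-0.006,0.035],"yaw":0},{"slide":[0,-0.006,0.06],"yaw":0},{"slide":[0,-0.006,0.09],"yaw":0},{"slide":[-0.02,-0.006,0.12],"yaw":0},{"slide":[-0.05,-0.006,0.14],"yaw":0},{"slide":[-0.07,-0.006,0.15],"yaw":0},{"slide":[-0.07,-0.006,0.15],"yaw":0},{"slide":[-0.07,-0.006,0.15],"yaw":0},{"slide":[-0.07,-0.006,0.15],"yaw":0},{"slide":[-0.07,-0.006,0.15],"yaw":0},{"slide":[-0.07,-0.006,0.15],"yaw":0},{"slide":[-0.07,-0.006,0.15],"yaw":0},{"slide":[-0.07,-0.006,0.15],"yaw":0},{"slide":[-0.07,-0.006,0.15],"yaw":0},{"slide":[-0.07,-0.006,0.15],"yaw":0},{"slide":[-0.07,-0.006,0.15],"yaw":0},{"slide":[-0.07,-0.006,0.15],"yaw":0}]'
python3 -c "
from h import *
snap('wrist','w5'); snap('top','t5')
t=cv2.resize(cv2.imread('pics/t5.png')[165:265,160:300],(560,400))
cv2.imwrite('pics/c5.png',cv2.resize(np.vstack([cv2.imread('pics/w5.png'),t]),None,fx=.73,fy=.73))"
```

```text
clock: 8.25
position: [0.4675, 0.1222, 0.3493]
ee_rot: [0.02, 1.0, 0.0, -0.0]
ft_force: [0.7, -0.2, 0.1]
grip_width: 0.002
grasp_force: 0.0
```

View pics/c5.png

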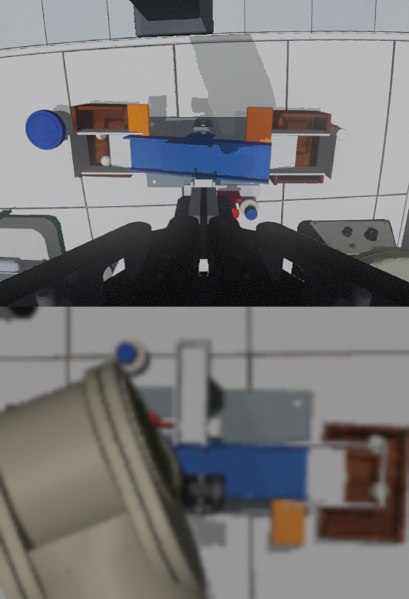

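The feed chute is empty and at least two balls show at the right tray. I'll move to the right, high up, and check the count.

```bash
python3 -m inch '[{"slide":[-0.01,-0.02,0],"yaw":0},{"slide":[-0.02,-0.045,0],"yaw":0},{"slide":[-0.02,-0.07,0],"yaw":0},{"slide":[-0.02,-0.095,0],"yaw":0},{"slide":[-0.02,-0.12,0],"yaw":0},{"slide":[-0.02,-0.145,0],"yaw":0},{"slide":[-0.02,-0.165,0],"yaw":0},{"slide":[-0.02,-0.165,0],"yaw":0},{"slide":[-0.02,-0.165,0],"yaw":0},{"slide":[-0.02,-0.165,0],"yaw":0},{"slide":[-0.02,-0.165,0],"yaw":0},{"slide":[-0.02,-0.165,0],"yaw":0}]'
python3 -c "
from h import *
snap('wrist','w6'); snap('top','t6')
t=cv2.resize(cv2.imread('pics/t6.png')[165:265,160:300],(560,400))
cv2.imwrite('pics/c6.png',cv2.resize(np.vstack([cv2.imread('pics/w6.png'),t]),None,fx=.73,fy=.73))"
```

```text
clock: 9.35
position: [0.4475, -0.0419, 0.3492]
ee_rot: [0.019, 1.0, -0.0, -0.0]
ft_force: [-0.2, -0.2, -0.1]
grip_width: 0.002
grasp_force: 0.0
```

View pics/c6.png

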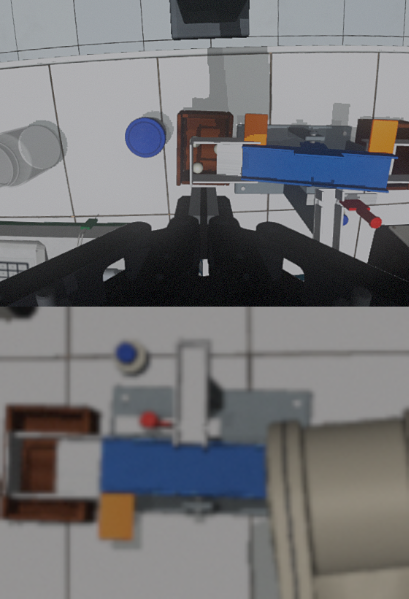

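One ball is visible at c6 (198,168), and the fingers may hide the others. I'll shift back to see the whole tray.

```bash
python3 -m inch '[{"slide":[0.02,0,0],"yaw":0},{"slide":[0.04,0,0],"yaw":0},{"slide":[0.06,0,0],"yaw":0},{"slide":[0.08,0,0],"yaw":0},{"slide":[0.09,0,0],"yaw":0},{"slide":[0.09,0,0],"yaw":0},{"slide":[0.09,0,0],"yaw":0}]'
python3 -c "
from h import *
snap('wrist','w7'); a=cv2.imread('pics/w7.png')[60:260,180:420]; b=cv2.imread('pics/t5.png')[205:255,255:315]
cv2.imwrite('pics/c7.png',np.hstack([cv2.resize(a,(480,400),interpolation=2),cv2.resize(b,(310,400),interpolation=2)]))"
```

```text
clock: 10.03
position: [0.5374, -0.0427, 0.3488]
ee_rot: [0.02, 1.0, -0.0, -0.001]
ft_force: [-0.8, -0.8, -0.2]
grip_width: 0.002
grasp_force: 0.0
```

View pics/c7.png

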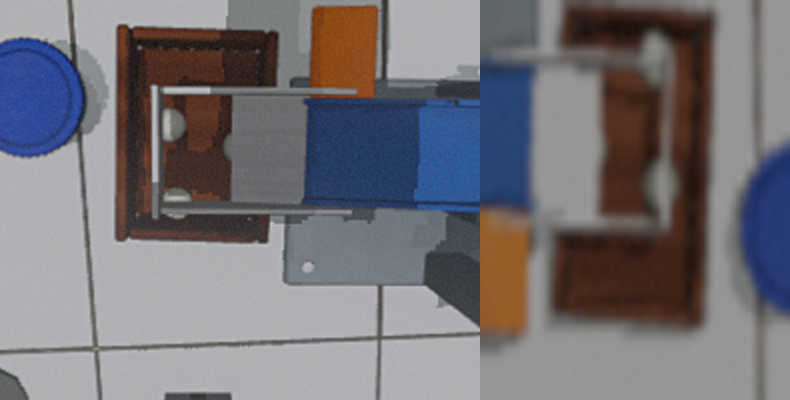

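All three balls lie in the right tray, at c7 (172,125), (177,203) and (230,148), the last partly under the chute. The trays and cup are in place and the arm is clear.

```bash
python3 -c "
from workcell import *
print(hand_in())"
```

```text
the job is handed in; nothing more can be done
None
```

I pressed the right pad and the gate rocked over. I then pushed the red stop open to the left, and all three balls rolled into the right tray. The arm finished clear and I handed the job in at about 10 s; no verdict came back.

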